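# Lift a circuit board out of a stripped printer with a flat lifter

### The job

Slide the flat lifter in under the circuit board that lies half beneath the steel box of the stripped printer frame, and carry the board out on the blade without touching it with the gripper or letting it tip. Set it down gently and squarely in the middle of the grey transport tray, on its two ribs, and draw the lifter out from under it. Then lay the lifter flat on the bench, clear of tray and frame; leave the loose motor between them where it is.

Things in the scene. Friction and masses are not known exactly. Their poses are not given: they have to be found in the camera images.
- lifter_handle (a point): Centre of the lifter's black bar handle (38 along x, 20 wide, 18 mm high; grip it across the 20 mm). Lifter: loose, 0.21 kg, dark metal sheet 147 x 56 x 3 mm on the bench, the bar on two posts above its rear, 45 mm above the sheet's underside. +x to the front edge, 112 mm ahead of this point; rear edge 35 mm behind. The front post ends 19 mm ahead: keep the board ahead of it. z up. Grip hard.
- board_center (a point): Centre of the loose circuit board (about 0.1 kg; 90 along x, 120 along y, 5 mm thick, parts on it up to 23 mm above its underside), half-way up the 5 mm sheet; z up. It starts flat on the two ribs of the printer frame, within 5 mm (x) and 4 mm (y) of the nest and nearly parallel to it.
- frame_nest (a point): Middle of the board's place in the fixed printer frame, level with the rib tops, 17 mm above the bench. +x points from the open entry into the frame. Two ribs along x (100 long, 10 wide, at y = -45 and +45 mm) on a 3 mm floor leave a passage 80 wide, 14 mm high under the board. Floor and cheeks (inner faces y = -85, +85) start at x = -73 mm; far wall at x = +75 mm, 30 mm high.
- frame_box (a point): Middle of the lower edge, on the entry side, of the steel box that bridges the frame above the entry: 120 mm above the bench, 73 mm before the nest. The box is 60 mm deep (+x), as wide as the frame (190 mm), and reaches 300 mm above the bench (parts on it 322). With the blade fully in, an upright gripper strikes it: lean the gripper back, towards the entry, about 30 degrees. Axes as frame_nest.
- tray_nest (a point): Middle of the board's place in the fixed grey tray (130 along x, 156 along y), level with the rib tops, 17 mm above the bench. Two ribs along x (100 long, 10 wide, at y = -45 and +45 mm), 14 mm above a 3 mm floor. Side walls 28 mm high, inner faces y = -70, +70 mm; far wall inner face x = +58 mm; the -x side, towards the robot, is open.
- motor_center (a point): A small bare metal motor standing on the bench between frame and tray, 54 mm diameter, 56 mm high with its shaft; the point is 20 mm above its underside. To be left alone.

How it is judged:
By the outcome, as a careful person would: the job done as asked, in the order asked, and still so for the second after the job is handed in, with the robot touching nothing.
It also fails if it takes over 67 s, if anything falls off the work surface, if the arm or the gripper's body presses on something with over 40 N, if the wrist force passes 120 N, or if a joint passes its speed limit or range.

### The arm

A 6-joint arm with a two-finger parallel gripper is mounted at the origin on the work surface. World frame = base frame: x ahead of the robot, y to its left, z up, the work surface at z = 0. Lengths are in m, angles in rad, forces in N, time in s.
With the tool pointing down it reaches from about 0.3 to 0.825 m from the base axis. Payload 5.4 kg.
Tool frame: the origin (TCP) lies midway between the tips of the shut fingers; the grasp point (between the pads) lies manip.grasp_offset behind it (manip.grasp_offset is the distance from the TCP to the grasp point, in m); z points along the fingers, y is the direction in which the jaws open and shut (so a half turn about z gives the same grasp; the last joint's range is limited). The gripper opens to 92 mm and grips with 3 to 60 N. Pads are 20 mm wide; open, the fingers measure 128 mm over their backs; the gripper's body (75 mm by 189 mm) begins 69 mm behind the grasp point.
Start: joints at [-1.428, 0.158, 1.597, -0, 1.386, -0.21], TCP at [0.199, -0.54, 0.215] pointing down, gripper open.
Joint ranges: [-2.91, 2.91], [-0.94, 2.29], [0.18, 2.7], [-1.29, 4.43], [0.17, 2.64], [-3, 3]. Speed limits (rad/s): [2.57, 2.57, 3.14, 3.14, 3.14, 3.14].

### API

Orientations are given as [roll, pitch, yaw] about the fixed x, y, z axes, in that order (R = Rz(yaw) Ry(pitch) Rx(roll)).
In Python, from rig import manip gives the robot as it stands.
- The arm moves only by the tool step_arm, never from a script. Its argument "rows" is a list of rows, each a list of 7 numbers: the finger opening in mm, from 0 to 91.9, then the shift along the world's x, y, z in mm, then the turn, a rotation vector about the world's x, y, z in degrees. In form: [[jaw, x, y, z, wx, wy, wz], ...]. A call has 1 to 20 rows; each row is the pose to reach, as a shift and turn from the pose measured when the call began; what a row does not reach only later rows make up. A row lasts 1/8 s, in which the tool goes at most 62.5 mm and 10.7 degrees, less where a joint would pass 70% of its speed; a pose out of reach is approached as far as the arm can. A call with a gripper value outside its range is refused whole. The fingers move at their own pace and stop on an object; the grip force is fixed at half the most. Time passes only in rows, so rows that repeat a pose let the fingers close. It gives the time, the measured TCP pose, the force and the opening at its end, in the units of the state.
- manip.get_state(): the state, without advancing time (a new reading comes with each control period).
- manip.grab_frame(name): name is "side" or "top" or "wrist"; returns (picture, depth): 400x640x3 uint8, red, green, blue; 400x640 float32, m along the optical axis (not along the pixel's ray), 0 where there is no reading.
- manip.calibration(name): a dict with "fov_y" (degrees; the focal length in pixels is half the picture's height over the tangent of half this angle, whatever the lens; pixels are square), "cx", "cy" (the principal point, pixels), "dist" ([k1, k2, p1, p2, k3] as OpenCV has them; the pictures are not rectified), "R" (3x3) and "t" (3): a world point X has camera coordinates R X + t. Camera axes: x right, y down, z forward; pixel columns grow to the right and rows downward; lengths in m; the calibration is good to about 2 mm. A picture is of the moment at which its call begins: read the wrist's pose just before it. calibration takes no time and is no camera call; for the wrist camera it gives the pose at the moment of the call.
- manip.hand_in(): hands the job in, once; it reports no verdict.
The state is a dict: "time": time; "qpos": joint angles; "dq": joint speeds; "joint_efforts": joint torques, N m; "tcp_pos": TCP position; "orientation": TCP orientation; "ft_force": force on the tool from outside, world axes, zero at the start; "wrist_torque": the same for the moment, N m; "opening": finger opening in m.
Only numpy, scipy, OpenCV 4.12 (cv2) and the standard library are available. Lean on these libraries where they do the work, as an engineer would, in place of code of your own. Each camera call takes 0.05 s, during which the arm holds its last target. There are 200 camera calls.

## Working session

There is one attempt and no reset: what is moved stays moved. The work goes in short steps, Python scripts to look and compute and a tool call to move; the robot and the scene stay as the last step left them, time stands still between calls to the robot, and variables do not carry over. Pictures are saved under pics/ and viewed, about 8 in all and at most 12, crops included, and the job is handed in when it is done.

Besides the shell and the picture viewer there is one more tool, called after ">>>" as name(argument=value, ...) on one line, values as JSON. step_arm: Moves the arm, as the interface text tells. Its arguments: {"type":"object","properties":{"rows":{"type":"array"}},"required":["rows"]}

```bash
mkdir -p pics; ls; cat > h.py <<'E'
from rig import manip
import numpy as np, cv2
def grab(n,save=None):
    c=manip.calibration(n); im,d=manip.grab_frame(n)
    if save: cv2.imwrite('pics/'+save,im[:,:,::-1])
    np.savez('/tmp/%s.npz'%n,im=im,d=d,R=c['R'],t=c['t'])
    return im,d,c
def K(c):
    f=200/np.tan(np.radians(c['fov_y'])/2)
    return np.array([[f,0,c['cx']],[0,f,c['cy']],[0,0,1.]])
def ray(c,uv):
    p=cv2.undistortPoints(np.array(uv,float).reshape(-1,1,2),K(c),np.array(c['dist'],float)).reshape(-1,2)
    return np.c_[p,np.ones(len(p))]
def onplane(c,uv,z):
    R=np.array(c['R']);t=np.array(c['t']); d=ray(c,uv)@R; o=-R.T@t
    return o+d*((z-o[2])/d[:,2])[:,None]
def cloud(c,d):
    v,u=np.mgrid[:d.shape[0],:d.shape[1]]
    r=ray(c,np.c_[u.ravel(),v.ravel()]); X=r*d.reshape(-1,1)
    P=(X-np.array(c['t']))@np.array(c['R']); P[d.ravel()==0]=np.nan
    return P.reshape(d.shape+(3,))
E
python3 - <<'E'
from h import *
s=manip.get_state(); print(s, manip.grasp_offset)
for n in('top','side'):
    im,d,c=grab(n,n+'1.png'); print(n,c['fov_y'],c['dist'],-np.array(c['R']).T@c['t'],(d>0).mean())
a=cv2.imread('pics/top1.png');b=cv2.imread('pics/side1.png')
E
```

```text
pics
{'time': 0.0, 'qpos': array([-1.42808111e+00,  1.59048112e-01,  1.59822105e+00, -1.56679801e-06,
        1.38618071e+00, -2.10077505e-01]), 'dq': array([ 0.00108032,  0.00214083,  0.00166236, -0.00064577, -0.00122018,
       -0.00148676]), 'joint_efforts': array([-1.16877258e-03, -3.85565829e+01, -3.22113025e+01,  7.00931693e-02,
        3.78764130e-02, -1.34309780e-04]), 'tcp_pos': array([ 0.19857575, -0.53896324,  0.21362504]), 'orientation': array([-3.13977594e+00, -3.85790890e-04,  3.52792656e-01]), 'ft_force': array([ 0.21611731, -0.02242072, -0.36270347]), 'wrist_torque': array([ 0.00280104,  0.02501617, -0.04636786]), 'opening': 0.0917077634406559} 0.0187
top 44.371520479723806 [-0.02902126  0.          0.          0.          0.        ] [ 0.37162195 -0.00589896  1.12040816] 0.995890625
side 43.041640859636836 [-0.06126307  0.          0.          0.          0.        ] [ 0.67295325 -0.2777766   0.99552172] 0.9959375
```

View pics/top1.png

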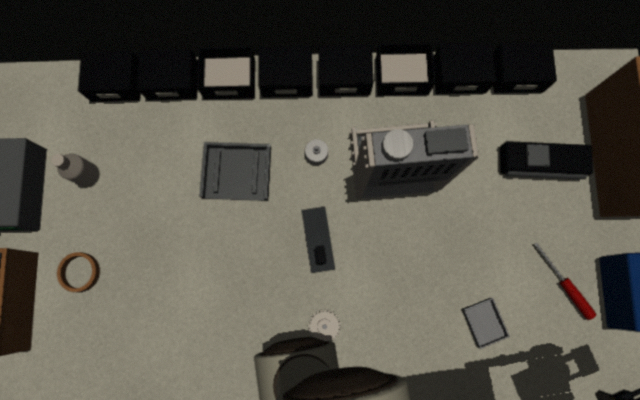

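View pics/side1.png

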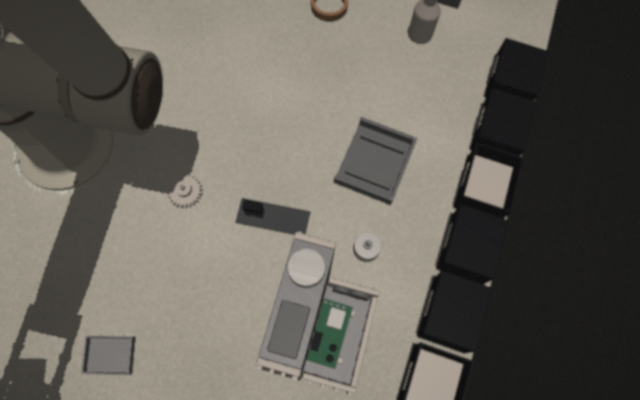

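Top view: up is +x and left is +y. The lifter is at (318,238) with its handle at the near end, the tray at (236,172), the motor at (316,152) and the frame at (415,155). Side view: the board's far half is visible at (330,332), and the tray is at (376,160).

```bash
cat > m1.py <<'E'
from h import *
def rect(P,m,name):
    q=P[m][:,:2]; q=q[~np.isnan(q[:,0])].astype(np.float32)*1000
    (c,s,a)=cv2.minAreaRect(q); print(name,len(q),'c',np.round(c,1),'size',np.round(s,1),'ang',round(a,2),'zmed',round(float(np.nanmedian(P[m][:,2])*1000),1))
def win(u0,u1,v0,v1,sh=(400,640)):
    m=np.zeros(sh,bool); m[v0:v1,u0:u1]=1; return m
for n in('top','side'):
    z=np.load('/tmp/%s.npz'%n); c=manip.calibration(n); d=z['d']; im=z['im'].astype(int); P=cloud(c,d); Z=P[...,2]*1000
    br=im.sum(2)
    if n=='top': L=win(298,340,203,275);T=win(195,280,135,210);M=win(300,335,135,170);F=win(345,485,115,200)
    else: L=win(230,315,192,240);T=win(325,425,110,210);M=win(350,385,228,265);F=win(250,385,225,395)
    print(n,'bench z',np.nanmedian(Z[L&(br>300)]), 'br lifter',np.percentile(br[L],[5,30,50,80]))
    rect(P,L&(Z<12)&(br<200)&(Z>-5),'sheet')
    rect(P,L&(Z>40)&(Z<65),'handle')
    rect(P,T&(Z>22)&(Z<35),'traywalls')
    rect(P,T&(Z>12)&(Z<21),'trayribs')
    rect(P,T&(Z>1.5)&(Z<40)&(br<330),'tray all')
    rect(P,M&(Z>15)&(Z<70),'motor')
    rect(P,F&(Z>292)&(Z<308),'box')
    if n=='side':
        g=F&(im[...,1]>im[...,0]+15)&(im[...,1]>im[...,2]+8)
        rect(P,g&(Z>10)&(Z<50),'board')
        rect(P,F&(Z>26)&(Z<35),'farwall')
        print(np.percentile(Z[g],[5,25,50,75,95]))
E
python3 m1.py
```

```text
top bench z -0.13488639268982006 br lifter [ 59. 132. 232. 382.]
sheet 1296 c [ 4.89e+02 -3.00e-01] size [145.2  53.4] ang 7.84 zmed 2.9
handle 164 c [451.8  -5.4] size [38.2 20. ] ang 7.21 zmed 53.6
traywalls 629 c [651.  188.9] size [157.1 130.8] ang 86.74 zmed 27.4
trayribs 515 c [649.8 189. ] size [157.  128.2] ang 86.94 zmed 16.4
tray all 3185 c [653.6 190.5] size [165.5 140.7] ang 86.79 zmed 5.2
motor 451 c [ 6.908e+02 -1.000e-01] size [51.1 53.8] ang 87.34 zmed 34.7
box 2016 c [ 619.3 -185.4] size [ 61.4 192. ] ang 3.56 zmed 299.9
side bench z 0.13381003496310678 br lifter [ 94.  196.  421.5 464. ]
sheet 1157 c [ 4.901e+02 -2.000e-01] size [138.4  49. ] ang 8.22 zmed 3.0
handle 225 c [452.7  -5.6] size [38.2 20.9] ang 7.31 zmed 53.1
traywalls 765 c [651.9 189.4] size [159.2 130.4] ang 86.88 zmed 27.7
trayribs 682 c [651.5 185.5] size [152.7 128.1] ang 87.45 zmed 16.6
tray all 3682 c [650.1 189. ] size [160.2 129.5] ang 87.37 zmed 5.5
motor 626 c [692.8  -0.9] size [53.2 53. ] ang 18.45 zmed 34.8
box 3270 c [ 620.4 -184.8] size [ 60.5 190.3] ang 4.09 zmed 299.9
board 1260 c [ 677.  -182.5] size [ 56.2 118.3] ang 3.38 zmed 22.2
farwall 1043 c [ 702.6 -130.3] size [312.4 114.8] ang 87.46 zmed 30.9
[nan nan nan nan nan]
```

```bash
cat > plan.py <<'E'
# usage: plan.py "gx,gy,gz(mm),yaw,lean(deg)" ... -> shift/turn from current pose to put grasp point there
import sys; from h import *
from scipy.spatial.transform import Rotation as Ro
s=manip.get_state(); R0=Ro.from_euler('xyz',s['orientation']); go=manip.grasp_offset*1000
p0=np.array(s['tcp_pos'])*1000; g=p0-R0.as_matrix()[:,2]*go
print('t',round(s['time'],2),'grasp',g.round(1),'tcp rpy',np.degrees(s['orientation']).round(2),'F',s['ft_force'].round(1),'M',s['wrist_torque'].round(2),'open',round(s['opening']*1e3,1))
for a in sys.argv[1:]:
    x,y,z,yaw,lean=map(float,a.split(','))
    R=Ro.from_euler('z',yaw,degrees=True)*Ro.from_euler('y',-lean,degrees=True)*Ro.from_euler('x',180,degrees=True)
    tcp=np.array([x,y,z])+R.as_matrix()[:,2]*go
    print((tcp-p0).round(1).tolist(),np.degrees((R*R0.inv()).as_rotvec()).round(1).tolist())
E
python3 plan.py 440,-7,180,7.5,0 440,-7,150,7.5,38 452.3,-5.5,45,7.5,38
```

```text
t 0.1 grasp [ 198.6 -539.1  232.4] tcp rpy [-1.7991e+02 -2.0000e-02  2.0210e+01] F [ 0.4  0.2 -0.4] M [-0.01 -0.03  0.  ] open 91.7
[241.4, 532.1, -52.4] [-0.1, -0.0, -12.7]
[252.8, 533.6, -78.5] [9.0, -37.0, -12.3]
[265.1, 535.1, -183.5] [9.0, -37.0, -12.3]
```

>>> step_arm(rows=[[91,120,266,-26,0,0,-6],[91,120,266,-26,0,0,-6],[91,120,266,-26,0,0,-6],[91,120,266,-26,0,0,-6],[91,120,266,-26,0,0,-6],[91,241,532,-52,0,0,-12.7],[91,241,532,-52,0,0,-12.7],[91,241,532,-52,0,0,-12.7],[91,241,532,-52,0,0,-12.7],[91,241,532,-52,0,0,-12.7],[91,241,532,-52,0,0,-12.7],[91,253,534,-78,9,-37,-12.3],[91,253,534,-78,9,-37,-12.3],[91,253,534,-78,9,-37,-12.3],[91,253,534,-78,9,-37,-12.3],[91,253,534,-78,9,-37,-12.3],[91,253,534,-78,9,-37,-12.3],[91,253,534,-78,9,-37,-12.3]])

```text
time: 2.35
tcp_pos: [0.4523, -0.0054, 0.1368]
orientation: [3.14, -0.663, 0.132]
ft_force: [0.4, 0.2, -0.0]
opening: 0.0913
```

```bash
python3 plan.py 452.3,-5.5,95,7.5,38 452.3,-5.5,45,7.5,38; python3 -c "
from h import *
print(manip.get_state()['qpos'].round(2))
im,d,c=grab('wrist','w1.png')"
```

```text
t 2.35 grasp [440.9  -6.8 151.5] tcp rpy [179.91 -38.     7.56] F [ 0.4  0.2 -0. ] M [-0.04  0.3   0.04] open 91.3
[11.4, 1.4, -56.5] [0.1, 0.0, -0.0]
[11.4, 1.4, -106.5] [0.1, 0.0, -0.0]
[-0.6  -0.72  2.59  0.59  0.84  0.53]
```

>>> step_arm(rows=[[91,11.4,1.4,-30,0,0,0],[91,11.4,1.4,-56,0,0,0],[91,11.4,1.4,-56,0,0,0]])

```text
time: 2.78
tcp_pos: [0.4624, -0.0024, 0.0784]
orientation: [-3.138, -0.658, 0.13]
ft_force: [-0.8, 1.1, 0.1]
opening: 0.0911
```

```bash
python3 plan.py 452.3,-5.5,45,7.5,38; python3 -c "
from h import *
print(manip.get_state()['qpos'].round(2))
im,d,c=grab('wrist','w1.png')"
```

```text
t 2.77 grasp [451.1  -3.9  93.2] tcp rpy [-179.77  -37.73    7.45] F [-0.8  1.1  0.1] M [-0.02  0.28  0.03] open 91.1
[1.3, -1.6, -48.2] [-0.1, -0.3, -0.1]
[-0.57 -0.49  2.6   0.73  0.64  0.36]
```

View pics/w1.png

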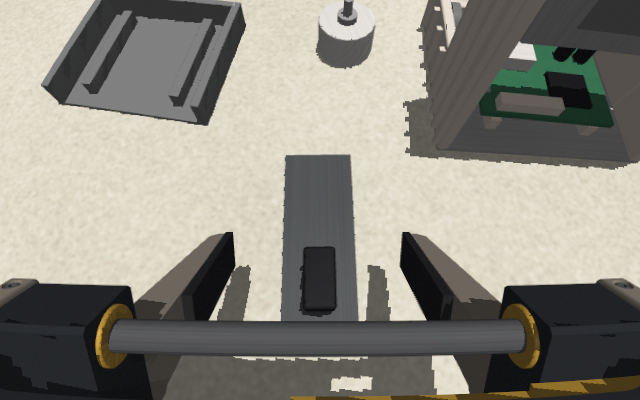

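The wrist view shows the handle (319,278) centred between the fingers and in line with them, with the tray at upper left and the board visible inside the frame at upper right. I'm going down to grip.

>>> step_arm(rows=[[91,1.3,-1.6,-20,0,0,0],[91,1.3,-1.6,-40,0,0,0],[91,1.3,-1.6,-48,0,-0.3,0],[91,1.3,-1.6,-48,0,-0.3,0],[91,1.3,-1.6,-48,0,-0.3,0]])

```text
time: 3.45
tcp_pos: [0.4658, -0.0053, 0.0336]
orientation: [3.14, -0.668, 0.133]
ft_force: [-0.0, -0.3, 0.2]
opening: 0.0909
```

```bash
python3 plan.py 452.3,-5.5,45,7.5,38; python3 -c "
from h import *
print(manip.get_state()['qpos'].round(2))"
```

```text
t 3.45 grasp [454.3  -6.8  48.3] tcp rpy [179.92 -38.29   7.64] F [-0.  -0.3  0.2] M [-0.04  0.26 -0.02] open 90.9
[-2.1, 1.3, -3.4] [0.0, 0.3, -0.1]
[-0.58 -0.3   2.6   0.97  0.51  0.07]
```

>>> step_arm(rows=[[91,-2.1,1.3,-3.4,0,0.3,0],[91,-2.1,1.3,-3.4,0,0.3,0],[30,-2.1,1.3,-3.4,0,0.3,0],[10,-2.1,1.3,-3.4,0,0.3,0],[10,-2.1,1.3,-3.4,0,0.3,0],[10,-2.1,1.3,-3.4,0,0.3,0],[10,-2.1,1.3,-3.4,0,0.3,0],[10,-2.1,1.3,-3.4,0,0.3,0]])

```text
time: 4.45
tcp_pos: [0.4637, -0.004, 0.0302]
orientation: [3.141, -0.663, 0.133]
ft_force: [0.3, -0.3, 0.5]
opening: 0.0333
```

```bash
python3 plan.py 452.3,-5.5,45,7.5,38
```

```text
t 4.45 grasp [452.3  -5.5  45. ] tcp rpy [179.97 -37.99   7.6 ] F [ 0.3 -0.3  0.5] M [-0.04  0.28  0.05] open 33.3
[0.0, -0.0, 0.1] [0.0, -0.0, -0.1]
```

>>> step_arm(rows=[[10,0,0,0,0,0,0],[10,0,0,0,0,0,0],[10,0,0,0,0,0,0],[10,0,0,0,0,0,0],[10,0,0,0,0,0,0],[10,0,0,5,0,0,0],[10,0,0,15,0,0,0],[10,0,0,25,0,0,0],[10,0,0,25,0,0,0]])

```text
time: 5.58
tcp_pos: [0.4641, -0.0043, 0.056]
orientation: [3.139, -0.664, 0.134]
ft_force: [0.0, 0.1, -2.7]
opening: 0.0198
```

```bash
python3 plan.py 463,-195,70,3.8,38; python3 - <<'E'
from h import *
from m1 import win
E
python3 - <<'E'
from h import *
# lifter attitude from wrist depth; nest/board refinement
im,d,c=grab('wrist','w2.png'); P=cloud(c,d)*1000
L=np.zeros(d.shape,bool); L[150:290,280:360]=1
br=im.astype(int).sum(2)
m=L&(P[...,2]>5)&(P[...,2]<60)&(br<330)
q=P[m]; A=np.c_[q[:,0]-452,q[:,1]+5,np.ones(len(q))]
w=np.ones(len(q),bool)
for _ in range(8):
    k=np.linalg.lstsq(A[w],q[w,2],rcond=None)[0]; r=q[:,2]-A@k; w=abs(r)<max(1.5,np.median(abs(r))*1.5)
print('sheet slope deg x,y',np.degrees(k[:2]).round(2),'z at handle',k[2].round(2),w.sum(),len(q))
rr=cv2.minAreaRect(q[w][:,:2].astype(np.float32)); print(rr)
E
```

```text
t 5.58 grasp [452.7  -5.8  70.7] tcp rpy [179.86 -38.06   7.68] F [ 0.   0.1 -2.7] M [-0.08  0.49  0.02] open 19.8
[10.4, -189.9, -0.7] [0.1, 0.1, -3.8]
top bench z -0.13488639268982006 br lifter [ 59. 132. 232. 382.]
sheet 1296 c [ 4.89e+02 -3.00e-01] size [145.2  53.4] ang 7.84 zmed 2.9
handle 164 c [451.8  -5.4] size [38.2 20. ] ang 7.21 zmed 53.6
traywalls 629 c [651.  188.9] size [157.1 130.8] ang 86.74 zmed 27.4
trayribs 515 c [649.8 189. ] size [157.  128.2] ang 86.94 zmed 16.4
tray all 3185 c [653.6 190.5] size [165.5 140.7] ang 86.79 zmed 5.2
motor 451 c [ 6.908e+02 -1.000e-01] size [51.1 53.8] ang 87.34 zmed 34.7
box 2016 c [ 619.3 -185.4] size [ 61.4 192. ] ang 3.56 zmed 299.9
side bench z 0.13381003496310678 br lifter [ 94.  196.  421.5 464. ]
sheet 1157 c [ 4.901e+02 -2.000e-01] size [138.4  49. ] ang 8.22 zmed 3.0
handle 225 c [452.7  -5.6] size [38.2 20.9] ang 7.31 zmed 53.1
traywalls 765 c [651.9 189.4] size [159.2 130.4] ang 86.88 zmed 27.7
trayribs 682 c [651.5 185.5] size [152.7 128.1] ang 87.45 zmed 16.6
tray all 3682 c [650.1 189. ] size [160.2 129.5] ang 87.37 zmed 5.5
motor 626 c [692.8  -0.9] size [53.2 53. ] ang 18.45 zmed 34.8
box 3270 c [ 620.4 -184.8] size [ 60.5 190.3] ang 4.09 zmed 299.9
board 1260 c [ 677.  -182.5] size [ 56.2 118.3] ang 3.38 zmed 22.2
farwall 1043 c [ 702.6 -130.3] size [312.4 114.8] ang 87.46 zmed 30.9
[nan nan nan nan nan]
sheet slope deg x,y [0.03 0.01] z at handle 29.23 6090 6188
((510.02545166015625, 1.5679244995117188), (63.68450164794922, 53.46499252319336), 8.208805084228516)
```

>>> step_arm(rows=[[10,0,-10,0,0,0,0],[10,1,-30,0,0,0,-1],[10,3,-60,0,0,0,-1.5],[10,5,-90,0,0,0,-2],[10,7,-120,0,0,0,-2.5],[10,9,-150,0,0,0,-3],[10,10,-175,0,0,0,-3.5],[10,10,-186,0,0,0,-4],[10,10,-190,0,0,0,-4],[10,10,-190,0,0,0,-4],[10,10,-190,0,0,0,-4]])

```text
time: 7.0
tcp_pos: [0.4737, -0.1931, 0.0551]
orientation: [3.141, -0.663, 0.064]
ft_force: [0.1, 0.4, -2.5]
opening: 0.0199
```

```bash
python3 plan.py; python3 - <<'E'
from h import *
print(manip.get_state()['qpos'].round(2))
im,d,c=grab('wrist','w3.png')
np.savez('/tmp/w3.npz',im=im,d=d,R=c['R'],t=c['t'])
E
```

```text
t 7.0 grasp [ 462.2 -193.8   69.9] tcp rpy [179.95 -38.     3.68] F [ 0.1  0.4 -2.5] M [0.01 0.55 0.01] open 19.9
[-1.   -0.11  2.38  0.92  0.74 -0.16]
```

View pics/w3.png

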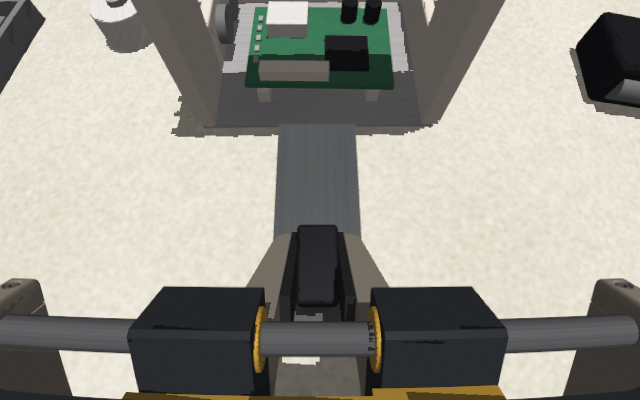

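The blade (316,180) points at the passage between the ribs (264,95) and (372,95). The board's near edge runs from (247,85) to (393,85).

```bash
python3 - <<'E'
from h import *
z=np.load('/tmp/w3.npz'); c=manip.calibration('wrist'); c['R']=z['R'];c['t']=z['t']
P=cloud(c,z['d'])*1000; im=z['im'].astype(int); Z=P[...,2]
g=(im[...,1]>im[...,0]+15)&(im[...,1]>im[...,2]+8); g[110:]=0
W=np.zeros(g.shape,bool); W[0:105,230:405]=1
q=P[g&(Z>14)&(Z<26)]; print('board z',np.percentile(q[:,2],[5,50,95]).round(1)); print('board rect',cv2.minAreaRect(q[:,:2].astype(np.float32)))
a=np.radians(3.8); ex=np.array([np.cos(a),np.sin(a)]); ey=np.array([-ex[1],ex[0]])
o=np.array([663,-182.])
l=(q[:,:2]-o)@np.c_[ex,ey]
fe=[]
for y0 in range(-55,56,5):
    s=l[abs(l[:,1]-y0)<2.5]; fe.append((y0,np.percentile(s[:,0],2)) if len(s)>3 else (y0,np.nan))
fe=np.array(fe); print('front edge in est nest frame',fe[:,1].round(1)); k=np.polyfit(*fe[~np.isnan(fe[:,1])].T,1); print('fit',k[1], 'yaw rel',-np.degrees(k[0])); print('y ext',np.percentile(l[:,1],[0.5,99.5]))
# rib fronts: points z 5-14 
m=W&(Z>5)&(Z<15); r=(P[m][:,:2]-o)@np.c_[ex,ey]
for s in(-1,1):
    t=r[(r[:,1]*s>25)&(r[:,1]*s<65)&(r[:,0]<-20)]; print('rib',s,len(t),np.percentile(t,[2,50,98],axis=0).round(1).tolist())
# sheet
m=np.zeros(g.shape,bool); m[122:230,265:370]=1
q=P[m&(Z>20)&(Z<40)&(im.sum(2)<330)]; r=q[:,:2].astype(np.float32); print('sheet',cv2.minAreaRect(r))
A=np.c_[q[:,:2]-q[:,:2].mean(0),np.ones(len(q))]; k=np.linalg.lstsq(A,q[:,2],rcond=None)[0]; print('slope',np.degrees(k[:2]),k[2])
ls=(r-o)@np.c_[ex,ey]
for x0 in range(-170,-85,10):
    s=ls[abs(ls[:,0]-x0)<3]; 
    if len(s): print(x0, np.percentile(s[:,1],[1,99]).round(1), end=' ')
print('front',np.percentile(ls[:,0],99.5))
# side view far edge of board
z=np.load('/tmp/side.npz'); cs=manip.calibration('side'); P=cloud(cs,z['d'])*1000; im=z['im'].astype(int)
g=(im[...,1]>im[...,0]+15)&(im[...,1]>im[...,2]+8)&(P[...,2]>16)&(P[...,2]<26); g[:225]=0;g[:,:250]=0;g[:,385:]=0
q=P[g]; l=(q[:,:2]-o)@np.c_[ex,ey]
fe=np.array([(y0,np.percentile(l[abs(l[:,1]-y0)<2.5][:,0],98)) for y0 in range(-50,51,10)]); k=np.polyfit(*fe.T,1); print('far edge',k[1],-np.degrees(k[0]),'y ext',np.percentile(l[:,1],[0.5,99.5]))
E
```

```text
board z [20.4 22.4 23.3]
board rect ((660.033447265625, -182.7926483154297), (92.59056854248047, 120.1033935546875), 2.9616503715515137)
front edge in est nest frame [-49.  -48.9 -49.  -49.1 -49.2 -49.2 -48.9 -48.5 -48.9 -48.6 -48.3 -48.2
 -48.1 -48.2 -48.2 -47.9 -48.  -47.9 -47.8 -47.8 -47.3 -47.  -46.9]
fit -48.29096741458029 yaw rel -1.0898099220922637
y ext [-59.94593457  59.05635082]
rib -1 112 [[-51.1, -48.3], [-49.9, -42.5], [-43.4, -38.5]]
rib 1 117 [[-51.9, 41.2], [-50.7, 45.1], [-42.4, 50.8]]
sheet ((532.9962768554688, -188.28895568847656), (81.30912017822266, 55.22468566894531), 3.7038156986236572)
slope [0.01404363 0.09121794] 28.349127485643187
-170 [-24.9  29.6] -160 [-24.6  29.2] -150 [-24.5  29.1] -140 [-24.8  29.1] -130 [-24.6  29.3] -120 [-24.7  29.2] -110 [-24.8  29.5] -100 [-24.6  29. ] -90 [-25.   29.7] front -90.49587182759103
far edge 40.47112053194351 -1.1887939129836067 y ext [-60.18385329  57.05377493]
```

>>> step_arm(rows=[[10,0,0.9,-8,0,0,-1],[10,0,0.9,-18,0,0,-1],[10,0,0.9,-18,0,0,-1],[10,0,0.9,-18,0,0,-1],[10,5,1.1,-18,0,0,-1],[10,15,1.6,-18,0,0,-1],[10,25,2.1,-18,0,0,-1],[10,35,2.5,-18,0,0,-1],[10,45,3,-18,0,0,-1],[10,50,3.2,-18,0,0,-1],[10,50,3.2,-18,0,0,-1]])

```text
time: 8.43
tcp_pos: [0.524, -0.1898, 0.0372]
orientation: [3.141, -0.663, 0.047]
ft_force: [0.3, 0.3, -2.1]
opening: 0.0196
```

```bash
python3 plan.py 592.7,-186.8,51.6,2.7,38; python3 - <<'E'
from h import *
im,d,c=grab('wrist','w4.png'); P=cloud(c,d)*1000; Z=P[...,2]
o=-np.array(c['R']).T@c['t']; print('cam',o*1000, manip.get_state()['qpos'].round(2))
m=np.zeros(Z.shape,bool); m[135:230,265:370]=1
q=P[m&(Z>4)&(Z<20)&(im.astype(int).sum(2)<330)]
A=np.c_[q[:,:2]-q[:,:2].mean(0),np.ones(len(q))]; k=np.linalg.lstsq(A,q[:,2],rcond=None)[0]; print('slope',np.degrees(k[:2]),k[2],len(q))
E
```

```text
t 8.43 grasp [ 512.5 -190.4   51.9] tcp rpy [179.95 -38.     2.72] F [ 0.3  0.3 -2.1] M [0.01 0.51 0.02] open 19.6
[80.2, 3.6, -0.3] [0.0, 0.0, 0.0]
cam [ 479.06153434 -191.32158767  218.76594054] [-0.87  0.05  2.28  1.    0.62 -0.13]
slope [-0.53585883  0.05476033] 10.22066682383266 7750
```

View pics/w4.png

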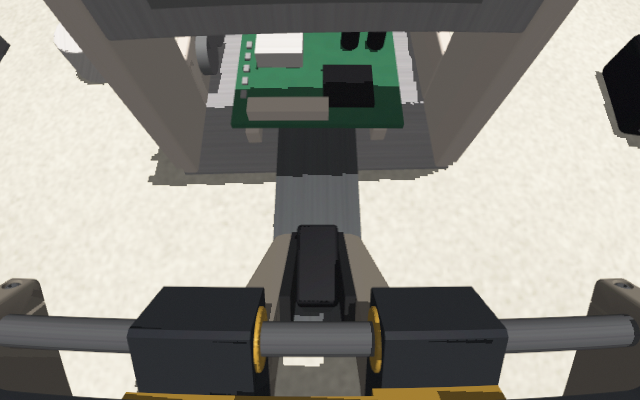

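The blade is centred between the ribs (254,133) and (377,133), and its tip is about to pass under the board's edge at row 127. I'll continue in to full depth.

>>> step_arm(rows=[[10,5,0.2,0,0,0,0],[10,14,0.6,0,0,0,0],[10,23,1,0,0,0,0],[10,32,1.5,0,0,0,0],[10,41,1.9,0,0,0,0],[10,50,2.3,0,0,0,0],[10,58,2.7,0,0,0,0],[10,66,3,0,0,0,0],[10,72,3.3,0,0,0,0],[10,76,3.5,0,0,0,0],[10,76,3.5,0,0,0,0]])

```text
time: 9.85
tcp_pos: [0.5998, -0.1863, 0.0371]
orientation: [3.141, -0.663, 0.047]
ft_force: [-0.9, -0.7, -2.3]
opening: 0.0198
```

```bash
python3 plan.py 592.7,-186.8,51.6,2.7,38; python3 - <<'E'
from h import *
print(manip.get_state()['qpos'].round(2))
im,d,c=grab('wrist','w5.png'); P=cloud(c,d)*1000; im=im.astype(int); Z=P[...,2]
g=(im[...,1]>im[...,0]+15)&(im[...,1]>im[...,2]+8)&(Z>14)&(Z<26)
q=P[g]; a=np.radians(2.7); ex=np.array([np.cos(a),np.sin(a)]); ey=np.array([-ex[1],ex[0]])
l=(q[:,:2]-[592.7,-186.8])@np.c_[ex,ey]
fe=np.array([(y0,np.percentile(l[abs(l[:,1]-y0)<2.5][:,0],2)) for y0 in range(-50,51,10) if (abs(l[:,1]-y0)<2.5).sum()>5]); k=np.polyfit(*fe.T,1); print('front edge from target grasp',k[1],np.degrees(k[0]),'y',np.percentile(l[:,1],[.5,99.5]))
E
```

```text
t 9.85 grasp [ 588.3 -186.8   51.8] tcp rpy [179.95 -38.     2.71] F [-0.9 -0.7 -2.3] M [0.01 0.51 0.01] open 19.8
[4.4, 0.0, -0.2] [0.0, -0.0, 0.0]
[-0.72  0.21  2.1   0.98  0.54  0.01]
front edge from target grasp 22.31506674832798 -0.025977937407915624 y [-58.47196784  60.40024904]
```

View pics/w5.png

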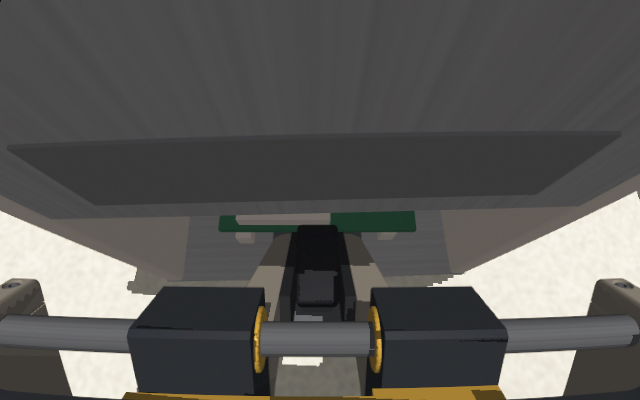

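>>> step_arm(rows=[[10,2,0.1,0,0,0,0],[10,4.2,0.2,0,0,0,0],[10,4.2,0.2,2,0,0,0],[10,4.2,0.2,4,0,0,0],[10,4.2,0.2,5,0,0,0],[10,4.2,0.2,6,0,0,0],[10,4.2,0.2,6.5,0,0,0],[10,4.2,0.2,7,0,0,0],[10,4.2,0.2,7.5,0,0,0],[10,4.2,0.2,8,0,0,0],[10,4.2,0.2,9,0,0,0],[10,4.2,0.2,10,0,0,0],[10,4.2,0.2,11.5,0,0,0],[10,4.2,0.2,13,0,0,0],[10,4.2,0.2,13,0,0,0],[10,4.2,0.2,13,0,0,0]])

```text
time: 11.9
tcp_pos: [0.6038, -0.186, 0.05]
orientation: [3.141, -0.663, 0.047]
ft_force: [-0.1, 0.1, -2.0]
opening: 0.0197
```

```bash
python3 plan.py; cat > bd.py <<'E'
from h import *
from scipy.spatial.transform import Rotation as Ro
def board(n='wrist',save=None,yawdeg=None,sat=15):
    s=manip.get_state(); R0=Ro.from_euler('xyz',s['orientation']).as_matrix(); gp=(np.array(s['tcp_pos'])-R0[:,2]*manip.grasp_offset)*1000
    im,d,c=grab(n,save); P=cloud(c,d)*1000; im=im.astype(int); Z=P[...,2]
    g=(im[...,1]>im[...,0]+sat)&(im[...,1]>im[...,2]+8)&(Z>10)&(Z<250)
    zm=np.nanmedian(Z[g]); g&=abs(Z-zm)<6
    q=P[g]; w=np.ones(len(q),bool); A=np.c_[q[:,:2]-q[:,:2].mean(0),np.ones(len(q))]
    for _ in range(8):
        k=np.linalg.lstsq(A[w],q[w,2],rcond=None)[0]; r=abs(q[:,2]-A@k); w=r<max(1,2*np.median(r))
    yaw=s['orientation'][2] if yawdeg is None else np.radians(yawdeg); ex=np.array([np.cos(yaw),np.sin(yaw)]); ey=np.array([-ex[1],ex[0]])
    l=(q[:,:2]-gp[:2])@np.c_[ex,ey]
    def edge(p):
        fe=np.array([(y0,np.percentile(l[abs(l[:,1]-y0)<2.5][:,0],p)) for y0 in range(-50,51,10) if (abs(l[:,1]-y0)<2.5).sum()>5]); k=np.polyfit(*fe.T,1); return k[1].round(1),np.degrees(-k[0]).round(2)
    print(n,len(q),'slope xy deg',np.degrees(k[:2]).round(2),'z top',k[2].round(1),'| from grasp: near',edge(2),'far',edge(98),'y',np.percentile(l[:,1],[.5,99.5]).round(1),'| world rect',[np.round(v,1) for v in cv2.minAreaRect(q[:,:2].astype(np.float32))])
    return q
E
python3 -c "
from bd import *
board(); board('side')"
```

```text
t 11.9 grasp [ 592.3 -186.6   64.7] tcp rpy [179.96 -37.99   2.7 ] F [-0.1  0.1 -2. ] M [0.01 0.71 0.01] open 19.7
wrist 324 slope xy deg [ 8.2  -0.81] z top 27.4 | from grasp: near (np.float64(22.5), np.float64(-0.02)) far (np.float64(23.8), np.float64(1.19)) y [-58.9  58.6] | world rect [array([ 615.7, -185.2]), array([  2.8, 118.9]), np.float64(3.2)]
side 1263 slope xy deg [-0.63  0.31] z top 27.8 | from grasp: near (np.float64(62.8), np.float64(6.55)) far (np.float64(111.3), np.float64(-0.34)) y [-58.7  58.7] | world rect [array([ 677.1, -182.6]), array([ 56.5, 118.3]), np.float64(3.0)]
```

>>> step_arm(rows=[[10,-1,0,0,0,0,0],[10,-4,-0.2,0,0,0,0],[10,-9,-0.4,0,0,0,0],[10,-16,-0.8,0,0,0,0],[10,-25,-1.2,0,0,0,0],[10,-35,-1.6,0,0,0,0],[10,-45,-2.1,0,0,0,0],[10,-55,-2.6,0,0,0,0],[10,-65,-3,0,0,0,0],[10,-75,-3.5,0,0,0,0],[10,-85,-4,0,0,0,0],[10,-95,-4.5,0,0,0,0],[10,-105,-4.9,0,0,0,0],[10,-115,-5.4,0,0,0,0],[10,-124,-5.8,0,0,0,0],[10,-131,-6.2,0,0,0,0],[10,-136,-6.4,0,0,0,0],[10,-139,-6.5,0,0,0,0],[10,-140,-6.6,0,0,0,0],[10,-140,-6.6,0,0,0,0]])

```text
time: 14.5
tcp_pos: [0.4639, -0.1927, 0.05]
orientation: [3.141, -0.663, 0.047]
ft_force: [-0.1, -0.9, -2.3]
opening: 0.0195
```

```bash
python3 plan.py 452,20,110,-3,38; python3 -c "
from bd import *
print(manip.get_state()['qpos'].round(2))
board('wrist','w6.png'); board('side')"
```

```text
t 14.5 grasp [ 452.4 -193.2   64.7] tcp rpy [179.96 -37.99   2.71] F [-0.1 -0.9 -2.3] M [0.   0.68 0.02] open 19.5
[-0.4, 212.1, 45.3] [0.0, -0.0, -5.7]
[-1.02 -0.13  2.41  0.93  0.73 -0.17]
wrist 12632 slope xy deg [-0.04  0.09] z top 28.1 | from grasp: near (np.float64(29.4), np.float64(-2.21)) far (np.float64(97.9), np.float64(10.42)) y [-58.8  60.4] | world rect [array([ 520.3, -189.4]), array([ 91.4, 120.6]), np.float64(2.7)]
side 1705 slope xy deg [-0.08 -0.07] z top 27.7 | from grasp: near (np.float64(32.4), np.float64(-8.0)) far (np.float64(106.8), np.float64(1.35)) y [-58.6  58.2] | world rect [array([ 518.1, -189.9]), array([ 86.5, 118.4]), np.float64(3.3)]
```

View pics/w6.png

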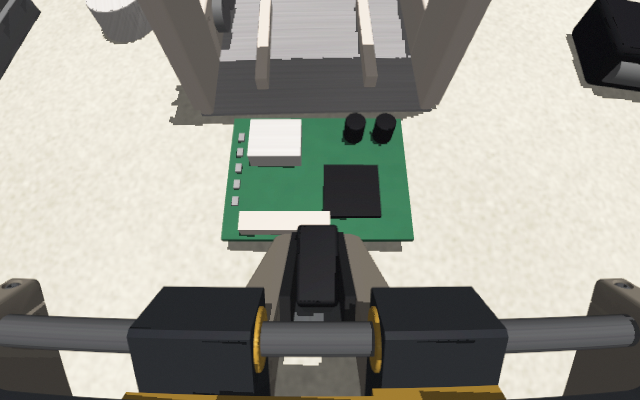

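The board (317,180) sits level and square on the blade, and the frame ribs are empty. I'll raise it now, which also keeps joint 5 away from its limit, and then carry it across.

>>> step_arm(rows=[[10,0,0,1,0,0,0],[10,0,0,4,0,0,0],[10,0,0,9,0,0,0],[10,1,0,17,0,0,0],[10,2,0,27,0,0,0],[10,4,0,38,0,0,0],[10,6,2,49,0,0,0],[10,8,6,59,0,0,0],[10,10,12,68,0,0,-0.1],[10,12,20,76,0,0,-0.3],[10,14,31,81,0,0,-0.5],[10,16,44,84,0,0,-0.7],[10,18,59,85,0,0,-0.9],[10,18,75,85,0,0,-1.1],[10,18,91,85,0,0,-1.4],[10,18,105,85,0,0,-1.6],[10,18,115,85,0,0,-1.7],[10,18,121,85,0,0,-1.8],[10,18,123,85,0,0,-1.8],[10,18,123,85,0,0,-1.8]])

```text
time: 17.1
tcp_pos: [0.4819, -0.0697, 0.1351]
orientation: [3.141, -0.663, 0.016]
ft_force: [-0.1, -0.2, -3.1]
opening: 0.0197
```

```bash
python3 plan.py 470,199,150,-3.1,38; python3 -c "
from bd import *
print(manip.get_state()['qpos'].round(2))
board('wrist')"
```

```text
t 17.1 grasp [470.4 -69.8 149.8] tcp rpy [179.96 -37.99   0.91] F [-0.1 -0.2 -3.1] M [0.06 0.67 0.02] open 19.7
[-0.4, 268.0, 0.2] [0.0, -0.0, -4.0]
[-0.67 -0.53  2.49  0.62  0.74  0.51]
wrist 12586 slope xy deg [-0.04  0.1 ] z top 113.2 | from grasp: near (np.float64(29.1), np.float64(-2.71)) far (np.float64(96.9), np.float64(9.36)) y [-59.3  60. ] | world rect [array([537.7, -68.5]), array([120.5,  91.2]), np.float64(89.7)]
```

>>> step_arm(rows=[[10,0,2,0,0,0,0],[10,0,6,0,0,0,-0.1],[10,0,12,0,0,0,-0.2],[10,0,21,0,0,0,-0.3],[10,0,34,0,0,0,-0.5],[10,0,50,0,0,0,-0.7],[10,0,68,0,0,0,-1],[10,0,88,0,0,0,-1.3],[10,0,108,0,0,0,-1.6],[10,0,128,0,0,0,-1.9],[10,0,148,0,0,0,-2.2],[10,0,168,0,0,0,-2.5],[10,0,188,0,0,0,-2.8],[10,0,207,0,0,0,-3.1],[10,0,225,0,0,0,-3.4],[10,0,241,0,0,0,-3.6],[10,0,254,0,0,0,-3.8],[10,0,263,0,0,0,-4],[10,0,268,0,0,0,-4],[10,0,268,0,0,0,-4]])

```text
time: 19.65
tcp_pos: [0.4817, 0.1986, 0.1349]
orientation: [3.141, -0.663, -0.054]
ft_force: [-0.5, 0.3, -3.7]
opening: 0.0198
```

```bash
python3 plan.py; python3 - <<'E'
from bd import *
print(manip.get_state()['qpos'].round(2))
q=board('wrist','w7.png')
for y in (0,):
    a=np.radians(-3.1)
# convex-hull edges of the board via green+parts mask
z=np.load('/tmp/wrist.npz'); np.savez('/tmp/w7.npz',**z)
E
```

```text
t 19.65 grasp [470.2 199.3 149.7] tcp rpy [179.99 -37.96  -3.08] F [-0.5  0.3 -3.7] M [ 0.06  0.72 -0.01] open 19.8
[ 0.29 -0.28  2.33 -0.44  0.5   2.24]
wrist 12635 slope xy deg [-0.06  0.13] z top 113.0 | from grasp: near (np.float64(29.1), np.float64(-2.73)) far (np.float64(98.0), np.float64(8.62)) y [-59.4  60. ] | world rect [array([537.6, 195.8]), array([120.6,  91.2]), np.float64(86.1)]
```

View pics/w7.png

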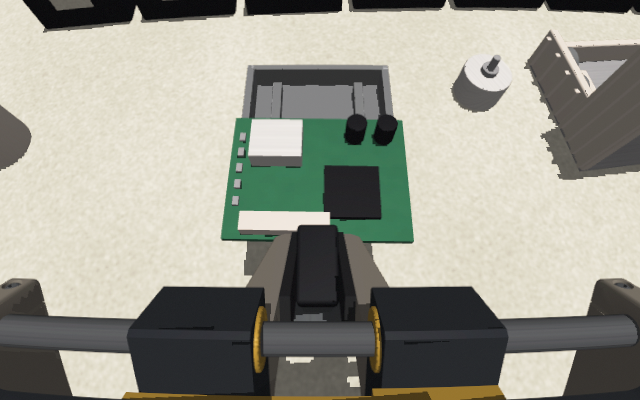

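The board is level on the blade. The tray sits beyond it, far wall at (318,75) and ribs at (277,100) and (358,100), and the motor (482,82) is undisturbed. Next I'll refine the nest and board positions.

```bash
python3 - <<'E'
from h import *
a=np.radians(-3.1); ex=np.array([np.cos(a),np.sin(a)]); ey=np.array([-ex[1],ex[0]]); o=np.array([651.5,189.1]); B=np.c_[ex,ey]
def pts(n,f):
    z=np.load(f); c=manip.calibration(n); c['R']=z['R'];c['t']=z['t']; return z['im'].astype(int),cloud(c,z['d'])*1000,c
for n,f in(('top','/tmp/top.npz'),('side','/tmp/side.npz'),('wrist','/tmp/w7.npz')):
    im,P,c=pts(n,f); Z=P[...,2]; l=(P[...,:2]-o)@B; near=(abs(l[...,0])<75)&(abs(l[...,1])<85)
    r=l[near&(Z>14.5)&(Z<19)&(abs(l[...,1])<60)&(l[...,0]<53)]
    for s in(-1,1):
        t=r[(r[:,1]*s>32)&(r[:,1]*s<58)]
        if len(t)>5:
            print(n,'rib',s,len(t),'y pct',np.percentile(t[:,1],[3,50,97]).round(1),'x',np.percentile(t[:,0],[1,99]).round(1),'tilt',np.degrees(np.polyfit(t[:,0],t[:,1],1)[0]).round(2))
    w=l[near&(Z>24)&(Z<31)]
    for s in(-1,1):
        t=w[(w[:,1]*s>62)&(w[:,0]<50)]
        if len(t)>5: print('  wall',s,len(t),np.percentile(t[:,1],[3,50,97]).round(1),'x',np.percentile(t[:,0],[1,99]).round(1),'tilt',np.degrees(np.polyfit(t[:,0],t[:,1],1)[0]).round(2))
    t=w[(w[:,0]>45)&(abs(w[:,1])<60)]
    if len(t)>5: print('  far',len(t),np.percentile(t[:,0],[3,50,97]).round(1),'tilt',np.degrees(-np.polyfit(t[:,1],t[:,0],1)[0]).round(2))
# board in w7 and w6-like: contour edges cast on top plane z
z=np.load('/tmp/w7.npz'); im=z['im'].astype(int); c=manip.calibration('wrist'); c['R']=z['R'];c['t']=z['t']
g=((im[...,1]>im[...,0]+15)&(im[...,1]>im[...,2]+8)).astype(np.uint8)
L=[];Rr=[];N=[]
for v in range(145,230,2):
    u=np.flatnonzero(g[v]); L.append((u[0],v)); Rr.append((u[-1]+1,v))
for u in list(range(225,265,2))+list(range(360,410,2)):
    v=np.flatnonzero(g[:,u]); N.append((u,v[-1]+1))
gp=np.array([470.2,199.3])
for nm,e in(('left',L),('right',Rr),('near',N)):
    X=onplane(c,e,.113 if nm!='near' else .110)[:,:2]*1000; t=(X-gp)@B
    if nm=='near': k=np.polyfit(t[:,1],t[:,0],1); print(nm,k[1].round(1),np.degrees(-k[0]).round(2))
    else: k=np.polyfit(t[:,0]-67,t[:,1],1); print(nm,k[1].round(1),np.degrees(k[0]).round(2))
E
```

```text
top rib -1 129 y pct [-50.1 -45.3 -40.6] x [-50.5  47.6] tilt -0.22
top rib 1 133 y pct [39.8 44.8 49.1] x [-46.5  48.3] tilt 0.02
  wall -1 166 [-78.2 -74.5 -70.6] x [-65.6  49.6] tilt -0.2
  wall 1 168 [69.7 73.7 77.5] x [-64.4  48.1] tilt 0.06
  far 148 [57.  60.3 64.1] tilt 0.1
side rib -1 177 y pct [-50.6 -46.  -40.5] x [-48.4  48.8] tilt 0.15
side rib 1 170 y pct [39.3 44.3 50. ] x [-48.   49.4] tilt -0.19
  wall -1 220 [-78.9 -75.2 -70.7] x [-63.8  48.5] tilt 0.01
  wall 1 214 [68.8 73.  78.2] x [-63.2  48.8] tilt -0.17
  far 159 [58.8 62.  65.3] tilt -0.31
wrist rib -1 307 y pct [-48.3 -43.5 -38.8] x [ 4.5 48. ] tilt 0.19
wrist rib 1 338 y pct [40.8 45.6 50.4] x [ 0.2 48.1] tilt 0.16
  wall -1 335 [-76.6 -72.6 -68.9] x [-3.4 49.4] tilt -0.14
  wall 1 367 [71.  74.5 78.7] x [-7.2 49.4] tilt 0.12
  far 778 [56.  58.1 63.1] tilt -0.02
left 60.0 -0.85
right -60.2 -0.79
near 22.0 -0.78
```

>>> step_arm(rows=[[10,1,0,0,0,0,0],[10,4,-0.2,0,0,0,0.1],[10,9,-0.5,0,0,0,0.2],[10,16,-1,0,0,0,0.3],[10,26,-1.6,0,0,0,0.4],[10,38,-2.3,0,0,0,0.5],[10,52,-3.1,-1,0,0,0.6],[10,66,-4,-4,0,0,0.7],[10,80,-4.8,-9,0,0,0.73],[10,92,-5.5,-16,0,0,0.73],[10,102,-6.1,-24,0,0,0.73],[10,109,-6.5,-33,0,0,0.73],[10,113,-6.8,-42,0,0,0.73],[10,114,-6.8,-50,0,0,0.73],[10,114,-6.8,-57,0,0,0.73],[10,114,-6.8,-62,0,0,0.73],[10,114,-6.8,-65,0,0,0.73],[10,114,-6.8,-66,0,0,0.73],[10,114,-6.8,-66,0,0,0.73]])

```text
time: 22.08
tcp_pos: [0.5959, 0.1916, 0.0692]
orientation: [3.141, -0.663, -0.041]
ft_force: [0.4, 0.1, -2.5]
opening: 0.0198
```

```bash
python3 plan.py 584.1,192.4,62,-2.35,38; cat > rel.py <<'E'
from bd import *
import sys
print(manip.get_state()['qpos'].round(2))
board('wrist',sys.argv[1])
a=np.radians(-3.15); ex=np.array([np.cos(a),np.sin(a)]); ey=np.array([-ex[1],ex[0]]); o=np.array([651,189.4]); B=np.c_[ex,ey]
z=np.load('/tmp/wrist.npz'); c=manip.calibration('wrist'); c['R']=z['R'];c['t']=z['t']; P=cloud(c,z['d'])*1000; im=z['im'].astype(int)
Z=P[...,2]; l=(P[...,:2]-o)@B
w=l[(abs(l[...,0])<70)&(abs(l[...,1])<85)&(abs(l[...,1])>65)&(Z>25)&(Z<30.5)&(l[...,0]<45)]
for s in(-1,1):
    t=w[w[:,1]*s>0]
    if len(t)>5: print('wall',s,len(t),np.percentile(t[:,1],[3,50,97]).round(1),'x',np.percentile(t[:,0],[1,99]).round(1))
w=l[(abs(l[...,1])<60)&(l[...,0]>50)&(l[...,0]<75)&(Z>25)&(Z<30.5)]
if len(w)>5: print('far',np.percentile(w[:,0],[3,50,97]).round(1))
g=((im[...,1]>im[...,0]+15)&(im[...,1]>im[...,2]+8)&(Z>15)&(Z<120)).astype(np.uint8)
zt=np.nanmedian(Z[g>0])/1000
vs=np.flatnonzero(g.sum(1)>60); L=[];R=[];N=[]
for v in range(vs[0]+15,vs[-1]-8,2):
    u=np.flatnonzero(g[v]); L.append((u[0],v)); R.append((u[-1]+1,v))
us=np.flatnonzero(g[vs[-1]-8]); 
for u in list(range(us[0]+4,us[0]+40,2))+list(range(us[-1]-50,us[-1]-4,2)):
    N.append((u,np.flatnonzero(g[:,u])[-1]+1))
print('board in nest frame, zt',zt.round(4))
for nm,e in(('left',L),('right',R),('near',N)):
    t=(onplane(c,e,zt if nm!='near' else zt-.003)[:,:2]*1000-o)@B
    k=np.polyfit(t[:,0],t[:,1],1) if nm!='near' else np.polyfit(t[:,1],t[:,0],1); print(nm,k[1].round(1),np.degrees(k[0] if nm!='near' else -k[0]).round(2))
E
python3 rel.py w8.png
```

```text
t 22.07 grasp [584.4 192.1  83.9] tcp rpy [179.99 -37.99  -2.37] F [ 0.4  0.1 -2.5] M [0.06 0.7  0.02] open 19.8
[-0.3, 0.3, -21.9] [0.0, -0.0, 0.0]
[ 0.19  0.13  2.11 -0.52  0.29  2.26]
wrist 12665 slope xy deg [-0.03  0.12] z top 47.2 | from grasp: near (np.float64(29.0), np.float64(-2.76)) far (np.float64(97.9), np.float64(8.67)) y [-59.4  60. ] | world rect [array([651.7, 189.5]), array([120.5,  91.3]), np.float64(86.8)]
wall -1 1784 [-77.  -72.8 -69.3] x [-65.2  43.5]
wall 1 1766 [70.5 74.  78.2] x [-65.3  43.4]
far [59.  61.5 64.2]
board in nest frame, zt 0.0472
left 59.9 -0.1
right -60.3 -0.11
near -45.0 -0.1
```

>>> step_arm(rows=[[10,0.3,0.7,-1,0,0,0.1],[10,0.3,0.7,-4,0,0,0.1],[10,0.3,0.7,-8,0,0,0.1],[10,0.3,0.7,-12,0,0,0.1],[10,0.3,0.7,-16,0,0,0.1],[10,0.3,0.7,-19,0,0,0.1],[10,0.3,0.7,-21,0,0,0.1],[10,0.3,0.7,-22,0,0,0.1],[10,0.3,0.7,-22,0,0,0.1]])

```text
time: 23.25
tcp_pos: [0.5963, 0.1923, 0.0473]
orientation: [3.141, -0.663, -0.04]
ft_force: [-0.7, 0.3, -2.5]
opening: 0.02
```

```bash
python3 plan.py; python3 rel.py w9.png
```

```text
t 23.25 grasp [584.8 192.8  62. ] tcp rpy [179.99 -38.    -2.27] F [-0.7  0.3 -2.5] M [ 0.06  0.69 -0.01] open 20.0
[ 0.19  0.18  2.11 -0.61  0.25  2.36]
wrist 12681 slope xy deg [-0.03  0.12] z top 25.4 | from grasp: near (np.float64(29.0), np.float64(-2.83)) far (np.float64(97.6), np.float64(8.98)) y [-59.4  60. ] | world rect [array([652.2, 190.3]), array([120.8,  91.5]), np.float64(87.0)]
wall -1 2084 [-77.  -72.8 -69.4] x [-65.3  43.2]
wall 1 2021 [70.4 73.7 77.9] x [-65.3  43.6]
far [56.4 59.  63.4]
board in nest frame, zt 0.0254
left 60.7 -0.02
right -59.3 -0.05
near -44.7 0.05
```

>>> step_arm(rows=[[10,0,0,-0.7,0,0,0],[10,0,0,-1.4,0,0,0],[10,0,0,-2,0,0,0],[10,0,0,-2.6,0,0,0],[10,0,0,-3.2,0,0,0],[10,0,0,-3.8,0,0,0],[10,0,0,-4.4,0,0,0],[10,0,0,-5,0,0,0],[10,0,0,-6,0,0,0],[10,0,0,-7,0,0,0],[10,0,0,-8,0,0,0],[10,0,0,-9,0,0,0],[10,0,0,-9,0,0,0],[10,0,0,-9,0,0,0]])

```text
time: 25.05
tcp_pos: [0.5963, 0.1923, 0.0384]
orientation: [3.142, -0.663, -0.04]
ft_force: [-0.5, 0.3, -1.6]
opening: 0.0198
```

```bash
python3 plan.py; python3 rel.py w10.png
```

```text
t 25.05 grasp [584.8 192.8  53.1] tcp rpy [180.   -38.01  -2.28] F [-0.5  0.3 -1.6] M [ 0.01  0.51 -0.01] open 19.8
[ 0.19  0.2   2.11 -0.66  0.23  2.41]
wrist 13326 slope xy deg [0.02 0.03] z top 22.5 | from grasp: near (np.float64(27.2), np.float64(-1.38)) far (np.float64(98.3), np.float64(8.06)) y [-59.4  60.1] | world rect [array([652.3, 190.4]), array([120.6,  91.4]), np.float64(87.0)]
wall -1 2202 [-76.7 -72.6 -69.3] x [-65.5  43.3]
wall 1 2198 [70.3 73.7 77.9] x [-65.1  43.4]
far [56.4 58.9 63.5]
board in nest frame, zt 0.0225
left 60.7 0.03
right -59.3 -0.1
near -44.6 0.05
```

>>> step_arm(rows=[[10,-2,0.1,0,0,0,0],[10,-7,0.3,0,0,0,0],[10,-14,0.6,0,0,0,0],[10,-23,0.9,0,0,0,0],[10,-33,1.3,0,0,0,0],[10,-43,1.7,0,0,0,0],[10,-53,2.1,0,0,0,0],[10,-63,2.5,0,0,0,0],[10,-73,2.9,0,0,0,0],[10,-83,3.3,0,0,0,0],[10,-93,3.7,0,0,0,0],[10,-103,4.1,0,0,0,0],[10,-113,4.5,0,0,0,0],[10,-123,4.9,0,0,0,0],[10,-133,5.3,0,0,0,0],[10,-142,5.7,0,0,0,0],[10,-149,6,0,0,0,0],[10,-154,6.2,0,0,0,0],[10,-155,6.2,0,0,0,0],[10,-155,6.2,0,0,0,0]])

```text
time: 27.6
tcp_pos: [0.4415, 0.1986, 0.0385]
orientation: [-3.142, -0.664, -0.04]
ft_force: [1.0, -0.2, -1.2]
opening: 0.0198
```

```bash
python3 plan.py; python3 rel.py w11.png; python3 - <<'E'
from h import *
z=np.load('/tmp/wrist.npz'); c=manip.calibration('wrist'); P=cloud(c,z['d'])*1000; Z=P[...,2]
m=np.zeros(Z.shape,bool); m[125:225,270:365]=1
q=P[m&(Z>5)&(Z<20)&(z['im'].astype(int).sum(2)<360)&(P[...,0]<565)]
A=np.c_[q[:,:2]-[430,199],np.ones(len(q))]; w=np.ones(len(q),bool)
for _ in range(6):
    k=np.linalg.lstsq(A[w],q[w,2],rcond=None)[0]; r=abs(q[:,2]-A@k); w=r<max(1,2*np.median(r))
print('blade slope',np.degrees(k[:2]).round(2),'top z at handle',k[2].round(2),w.sum(),'front x',np.percentile(q[w][:,0],99))
E
```

```text
t 27.6 grasp [430.  199.   53.3] tcp rpy [-180.    -38.02   -2.28] F [ 1.  -0.2 -1.2] M [0.04 0.5  0.02] open 19.8
[ 0.32 -0.14  2.45 -0.86  0.29  2.7 ]
wrist 4224 slope xy deg [0.04 0.04] z top 22.4 | from grasp: near (np.float64(176.8), np.float64(-0.93)) far (np.float64(218.6), np.float64(-11.67)) y [-59.2  60.1] | world rect [array([634.3, 191.4]), array([120.5,  57.2]), np.float64(87.2)]
wall -1 733 [-76.9 -72.6 -69.2] x [-66.3   3.6]
wall 1 704 [70.3 73.7 77.9] x [-65.8   2.2]
board in nest frame, zt 0.0223
left 61.0 0.59
right -59.5 -0.35
near -45.9 0.13
blade slope [0.05 0.14] top z at handle 11.76 7365 front x 539.386240601299
```

>>> step_arm(rows=[[10,0,0,-2,0,0,0],[10,0,0,-4,0,0,0],[10,0,0,-6,0,0,0],[10,0,0,-7,0,0,0],[10,0,0,-8,0,0,0],[10,0,0,-8.5,0,0,0],[10,0,0,-8.7,0,0,0],[10,0,0,-8.7,0,0,0]])

```text
time: 28.65
tcp_pos: [0.4419, 0.1986, 0.0302]
orientation: [-3.141, -0.664, -0.04]
ft_force: [-3.2, -0.7, 2.8]
opening: 0.0195
```

```bash
python3 plan.py; python3 -c "
from h import *
print(manip.get_state()['qpos'].round(2))"
```

```text
t 28.65 grasp [430.4 199.1  44.9] tcp rpy [-179.99  -38.06   -2.28] F [-3.2 -0.7  2.8] M [-0.16  0.44 -0.11] open 19.5
[ 0.32 -0.11  2.45 -0.94  0.27  2.78]
```

Contact with the bench is light (about 3 N up). I'll open, back out along the tool axis, and lift clear.

>>> step_arm(rows=[[25,0,0,0,0,0,0],[40,0,0,0,0,0,0],[60,0,0,0,0,0,0],[60,0,0,0,0,0,0],[60,0,0,0,0,0,0],[60,0,0,0,0,0,0],[60,0,0,0,0,0,0],[60,0,0,0,0,0,0],[60,0,0,15,0,0,0],[60,0,0,35,0,0,0],[60,0,0,60,0,0,0],[60,0,0,90,0,0,0],[60,0,0,120,0,0,0],[60,0,0,140,0,0,0],[60,0,0,140,0,0,0]])

```text
time: 30.52
tcp_pos: [0.443, 0.199, 0.1724]
orientation: [-3.139, -0.668, -0.041]
ft_force: [0.5, -0.2, -0.2]
opening: 0.0599
```

```bash
python3 plan.py; python3 rel.py w12.png; python3 - <<'E'
from h import *
from bd import board
for n in('top','side'):
    im,d,c=grab(n,n+'2.png'); P=cloud(c,d)*1000; Z=P[...,2]; br=im.astype(int).sum(2); X=P[...,0];Y=P[...,1]
    def rect(m,s): 
        q=P[m][:,:2].astype(np.float32)
        if len(q)>20: print(n,s,len(q),[np.round(v,1) for v in cv2.minAreaRect(q)],np.nanmedian(P[m][:,2]).round(1))
    i=im.astype(int); g=(i[...,1]>i[...,0]+15)&(i[...,1]>i[...,2]+8)
    rect((abs(X-692)<40)&(abs(Y)<40)&(Z>15)&(Z<70),'motor')
    rect((X>585)&(X<720)&(abs(Y-190)<75)&g&(Z>15)&(Z<30),'board')
    rect((X>585)&(X<720)&(abs(Y-190)<95)&(Z>25)&(Z<31)&(br<300)&~g&((abs(Y-190)>63)|(X>700)),'traywall')
    rect((X>380)&(X<570)&(abs(Y-200)<45)&(Z>-3)&(Z<8)&(br<220),'sheet')
E
```

```text
t 30.52 grasp [431.4 199.5 187. ] tcp rpy [-179.88  -38.28   -2.36] F [ 0.5 -0.2 -0.2] M [0.06 0.31 0.03] open 59.9
[ 0.32 -0.48  2.39 -0.37  0.64  2.16]
wrist 3738 slope xy deg [-0.13  0.08] z top 22.4 | from grasp: near (np.float64(175.9), np.float64(-0.81)) far (np.float64(250.1), np.float64(9.14)) y [-59.3  59.6] | world rect [array([652. , 190.7]), array([119.9,  91. ]), np.float64(86.7)]
wall -1 581 [-76.7 -72.6 -69. ] x [-65.6  43.1]
wall 1 580 [70.5 74.1 78.3] x [-65.6  42.9]
far [56.7 58.8 63.6]
board in nest frame, zt 0.0224
left 60.5 0.77
right -59.3 -0.4
near -45.2 0.17
top motor 459 [array([6.909e+02, 1.000e-01]), array([51.1, 53.5]), np.float64(89.1)] 34.9
top board 1206 [array([652.2, 189.1]), array([120.7,  90.7]), np.float64(87.0)] 21.7
top traywall 398 [array([650.3, 188.5]), array([155.4, 129.2]), np.float64(86.9)] 27.8
top sheet 1101 [array([464. , 205.8]), array([150.4,  78.7]), np.float64(0.3)] 2.6
side motor 624 [array([ 6.925e+02, -5.000e-01]), array([53. , 53.1]), np.float64(89.4)] 34.8
side board 1354 [array([653. , 189.2]), array([123.9,  88.8]), np.float64(86.6)] 22.1
side traywall 436 [array([651.2, 187.3]), array([155.4, 124.3]), np.float64(87.4)] 27.6
side sheet 1215 [array([459.4, 205.2]), array([162.5,  81.3]), np.float64(3.4)] 2.9
```

View pics/w12.png

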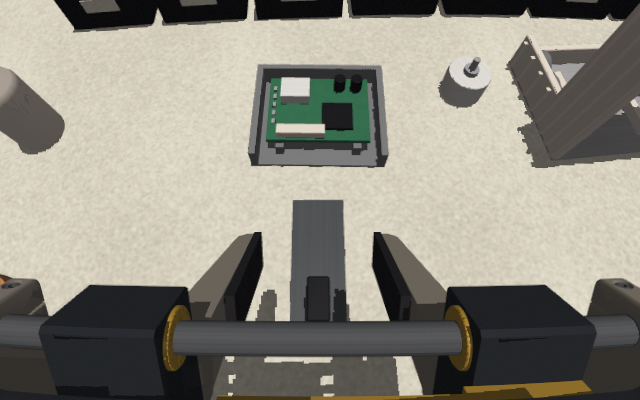

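```bash
ls pics
```

```text
side1.png
side2.png
top1.png
top2.png
w1.png
w10.png
w11.png
w12.png
w2.png
w3.png
w4.png
w5.png
w6.png
w7.png
w8.png
w9.png
```

The final view shows the board (318,108) square and centred in the tray. The lifter (318,250) lies flat on the bench clear of the tray, the motor (465,82) is where it was, and the fingers are open and clear of everything. All checks are consistent, so I'm handing in.

```bash
python3 -c "
from rig import manip
print(manip.hand_in())"
```

```text
the job is handed in; nothing more can be done
None
```

The board is now on the tray's two ribs, the lifter is laid flat on the bench, and I handed the job in at about 31 s of the 67 s allowed. I gripped the lifter with the gripper leaned back 38°, slid it under the board, and carried the board out level. I then set the board down at about 5 mm/s, drew the blade out and released the lifter.

**Board:** The last checks put it within about 1–2 mm and 0.5° of the tray's middle. It is level, with its top at 22.4 mm, as expected when it rests on the ribs.

**Lifter:** Its blade tip is about 45 mm clear of the tray. In the last wrist picture it lies flat. I took the clearance and flatness from the set-down pose and that picture. The final top and side fits of the sheet were spoiled by the arm's shadow: they gave about 80 mm width instead of 56, so I didn't use them.

**Motor:** It is within about 1 mm of where it started.

**Forces:** The wrist force read at most about 4 N at the end of each move. I did not record it during the moves.

**Disagreements:**
- The cameras differed by 1–2 mm on positions.
- The board turned about 0.8° on the blade during the carry. I corrected this before setting it down.

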